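# Unsnap the engine's air-cleaner cover

### The arm

A 7-joint arm with a two-finger parallel gripper is mounted at the origin on the work surface. World frame = base frame: x ahead of the robot, y to its left, z up, the work surface at z = 0. Lengths are in m, angles in rad, forces in N, time in s.
With the tool pointing down it reaches from about 0.35 to 0.9 m from the base axis. Payload 19.9 kg.
Tool frame: the origin (TCP) lies between the finger pads; the fingertips stand r.tcp_to_tips ahead of it and the grasp point (between the pads) lies 5 mm behind it (r.tcp_to_tips is the distance from the TCP to the fingertips, in m); z points along the fingers, y is the line along which they close (so a half turn about z gives the same grasp; the last joint's range is limited). The gripper opens to 94 mm and grips with 3 to 60 N. Pads are 16 mm wide; open, the fingers measure 119 mm over their backs; the gripper's body (75 mm by 177 mm) begins 78 mm behind the grasp point.
Start: joints at [1.206, 0.417, -0.01, 1.614, 0.005, 1.111, -0.053], TCP at [0.198, -0.593, 0.219] pointing down, gripper open.
Joint ranges: [-2.81, 2.81], [-0.39, 2.02], [-1.27, 1.25], [0.06, 2.57], [-1.19, 4.33], [0.19, 2], [-2.82, 2.82]. Speed limits (rad/s): [1.89, 1.89, 2.39, 2.39, 3.01, 3.01, 3.01].

### API

Orientations are given as [roll, pitch, yaw] about the fixed x, y, z axes, in that order (R = Rz(yaw) Ry(pitch) Rx(roll)).
In Python, from plant import r, cams, job gives the robot as it stands.
- The arm moves only by the tool arm_command, never from a script. Its argument "increments" is text: rows parted by semicolons, each of 5 numbers parted by spaces: the finger opening in mm, from 0 to 94, then the shift along the tool's x, y, z in mm, then the turn about the tool's z in rad. In form: fingers dx dy dz spin; .... A call has 1 to 10 rows; each row shifts and turns the commanded pose from where the row before left it, along the tool's axes as they then stand; what a row does not reach is not made up. A row lasts 1/10 s, in which the tool goes at most 50 mm and 8.59 degrees, less where a joint would pass 70% of its speed; a pose out of reach is approached as far as the arm can. A call is refused whole if a number of a shift passes 50 or a number of a turn 0.15, either way. A call with a gripper value outside its range is refused whole. The fingers move at their own pace and stop on an object; "newtons" is the grip in N (left out, the last holds). Time passes only in rows, so rows that do not move let the fingers close. It gives the time, the measured TCP pose, the force, the opening and the grip force at its end, in the units of the state.
- r.observe(): the state, without advancing time (a new reading comes with each control period).
- cams.get_image(name): name is "scene" or "top" or "wrist"; returns a dict with "pixels" (480x640x3 uint8, red, green, blue), "z_map" (480x640 float32, m along the optical axis (not along the pixel's ray), 0 where there is no reading), "vfov" (degrees; the focal length in pixels is half the picture's height over the tangent of half this angle, whatever the lens; pixels are square), "cx", "cy" (the principal point, pixels), "rvec" (rotation vector, rad) and "tvec" (3), from world to camera coordinates, as OpenCV has them; the wrist camera has in their place "T_tool_cam" (4x4, takes a point from camera to tool coordinates, whose origin is the TCP and whose axes are the flange's). Camera axes: x right, y down, z forward; pixel columns grow to the right and rows downward; lengths in m; the calibration is good to about 2 mm. The wrist camera is an equidistant fisheye: a pixel r from the principal point sees the ray r / f radians off the axis. A picture is of the moment at which its call begins: read the wrist's pose just before it.
- job.hand_in(): hands the job in; it is judged then, once.
The state is a dict: "clock": time; "joints": joint angles; "joint_vel": joint speeds; "effort": joint torques, N m; "eef_pos": TCP position; "tcp_rot": TCP orientation; "wrist_force": force on the tool from outside, world axes, zero at the start; "ft_torque": the same for the moment, N m; "width": finger opening in m; "grasp_force": force on a finger pad.
Only numpy, scipy, OpenCV 4.12 (cv2) and the standard library are available. Lean on these libraries where they do the work, as an engineer would, in place of code of your own. Each camera call takes 0.05 s, during which the arm holds its last target. There are 200 camera calls.

### The job

Open the air cleaner of the small engine so that its filter can be changed: press the cover's snap tab inward and keep it pressed until the cover's front has sprung all the way up, then lift the cover off and lay it, grip fin up, in the empty steel parts tray without dropping it. The tab is brittle plastic, so feel for it and never load it with more than about 1.8 kg (18 N), neither by pushing it nor by pulling at a cover that is still latched. Leave the other things on the counter where they are.

Things in the scene. Friction and masses are not known exactly. Their poses are not given: they have to be found in the camera images.
- airbox: Black air-cleaner box, 130 x 114 mm, rim 100 mm above the counter, fixed beside a small engine (on the box's +y side, up to 200 mm high; from 65 mm off the box's centre up to 90 mm high, from 120 mm taller). Origin: on the counter under the box's centre. z up; -x is its front, with the tab, facing the robot within about 0.35 rad of yaw.
- keeper (a point): Middle of the underside of the keeper bar at the box's rear, 62 mm behind its centre, 104.5 mm above the counter (bar 8 x 64 x 6 mm). It lies over a 9 mm long tongue on the cover's rear edge: the freed cover comes out by drawing it forward (box's -x) about 15 mm, level or rising slightly, then up.
- tab_seat (a point): Nominal middle of the tab's press face, fixed to the box: 85 mm in front of its centre, 76 mm above the counter. Axes as the box's; inward is +x. The real face (black ribbed block, 30 mm wide, 14 mm high, foremost on the box, under the cover's front skirt) stands up to 8 mm farther out or in, unmeasured: find it by touch. A finger can reach it from above, in front of the skirt (its face: 66 mm from centre).
- tab: The flexing snap tab. Origin: its root, 52 mm in front of the box's centre, 30 mm up; it flexes straight inward (box's +x). At the press face: yields from 2 N, then 2.4 N per mm; frees the cover 1.5 to 4 mm after touch (6 to 14 N), rigid stop 4.5 mm after touch (about 13 N), snaps (failure) above 20 N of contact. Let go before the cover's front is 11 mm up, it jams the cover; press again.
- cover_fin (a point): Middle of the dark grey cover's upright grip fin, half-way up it: fin 64 mm long (cover's x), 14 thick (y), 26 high. z up, -x towards the tab. Cover's plate 123 x 112 x 6 mm, 0.12 to 0.24 kg; the point is 19 mm above the plate's underside (119 mm above the counter when closed). Below the plate the front skirt hangs 12 mm.
- cover_front (a point): Middle of the cover's front edge at the plate's underside, 64 mm in front of the fin. 100 mm above the counter when latched (2 mm play). When freed, a slow spring in the box raises it about 17 mm in 1 to 3 s and the cover stays so, tilted about 0.14 rad, its rear still under the keeper bar; it does not latch again by itself.
- tray: Empty open steel tray, 210 (x) x 220 (y) x 28 mm outside, 5 mm walls and floor. Origin: on the counter under its centre; z up.
- filter_tall_mid (a point): Tall yellow canister filter, 76 mm across, 140 mm high: a bystander, leave it. Point: its middle.
- filter_red_mid (a point): Red canister filter, 72 mm across, 110 mm high: a bystander, leave it. Point: its middle.
- filter_small_mid (a point): Small yellow canister filter, 66 mm across, 90 mm high: a bystander, leave it. Point: its middle.
- tooth_mid (a point): Yellow steel digger tooth, 135 mm long, 40 mm high: a bystander, leave it. Point: its middle.
- mug_mid (a point): Mug, 80 mm across, 95 mm high: a bystander, leave it. Point: its middle.
- screwdriver_grip (a point): Screwdriver lying on the counter (point on its handle): a bystander, leave it.
- wrench_grip (a point): Open-ended wrench lying on the counter (point on its shank): a bystander, leave it.
Mind the look-alikes: they are no part of the job. There is more than one size of the part that bears cover_fin; the job needs the larger.

How it is judged:
By the outcome, as a careful person would: the job done as asked, in the order asked, and still so for the second after the job is handed in, with the robot touching nothing.
It also fails if it takes over 62 s, if anything falls off the work surface, if the arm or the gripper's body presses on something with over 40 N, if the wrist force passes 120 N, or if a joint passes its speed limit or range.

## Working session

There is one attempt and no reset: what is moved stays moved. The work goes in short steps, Python scripts to look and compute and a tool call to move; the robot and the scene stay as the last step left them, time stands still between calls to the robot, and variables do not carry over. Pictures are saved under pics/ and viewed, at most 10 in all, crops included, and the job is handed in when it is done.

Besides the shell and the picture viewer there is one more tool, called after ">>>" as name(argument=value, ...), one argument or row to a line, values as JSON. arm_command: Moves the arm, as the interface text tells. Its arguments: {"type":"object","properties":{"increments":{"type":"string"},"newtons":{"type":"number"}},"required":["increments"]}

```bash
mkdir -p pics; ls
python3 - <<'E'
from plant import r,cams,job
import cv2,numpy as np
a=cams.get_image("scene");b=cams.get_image("top")
np.savez("im.npz",**{n+k:v for n,i in(("s",a),("t",b)) for k,v in i.items()})
cv2.imwrite("pics/s.png",a["pixels"][...,::-1]);cv2.imwrite("pics/t.png",b["pixels"][...,::-1])
print(r.observe(),r.tcp_to_tips)
for i in(a,b):print({k:v for k,v in i.items() if k not in("pixels","z_map")})
E
```

```text
pics
{'clock': 0.1, 'joints': array([ 1.20652762,  0.41789946, -0.01029456,  1.61407392,  0.00472758,
        1.11068741, -0.05297978]), 'joint_vel': array([ 0.00048653, -0.00118672, -0.00204082, -0.00231431,  0.00019707,
       -0.00029456, -0.00016089]), 'effort': array([ 1.34893122e-03, -8.52582335e+01,  6.39724676e-01, -4.26689065e+01,
       -4.89392888e-02,  1.63766707e-02,  2.30820666e-05]), 'eef_pos': array([ 0.19812993, -0.59244748,  0.21891397]), 'tcp_rot': array([-3.14055294e+00,  1.11044794e-04,  3.22801348e-01]), 'wrist_force': array([ 0.09573892, -1.33859583, -0.83018002]), 'ft_torque': array([-0.04258401, -0.02618208, -0.01613655]), 'grasp_force': 0.0, 'width': 0.0940278893996638} 0.014
{'vfov': 57.84674678965378, 'cx': 322.5236042429381, 'cy': 239.4738650070569, 'rvec': array([ 0.82135386,  2.58935424, -1.03350192]), 'tvec': array([ 0.51575936, -0.08316267,  1.29197461])}
{'vfov': 51.78973657925237, 'cx': 322.8561260156543, 'cy': 240.0741319859671, 'rvec': array([ 2.22511282, -2.16878305,  0.05442238]), 'tvec': array([-0.12507822,  0.54889004,  1.18625224])}
```

View pics/s.png

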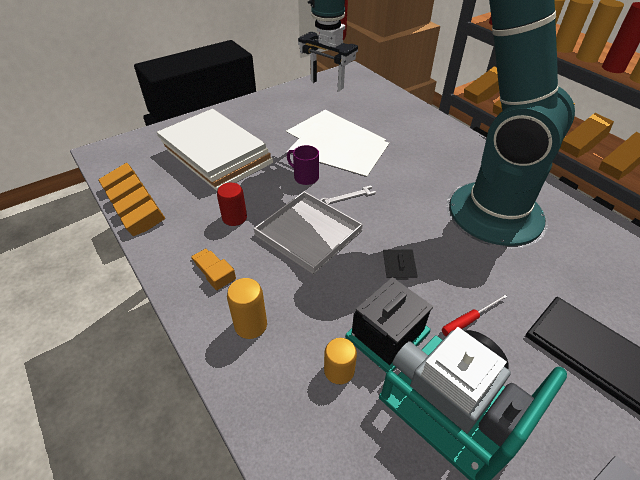

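View pics/t.png

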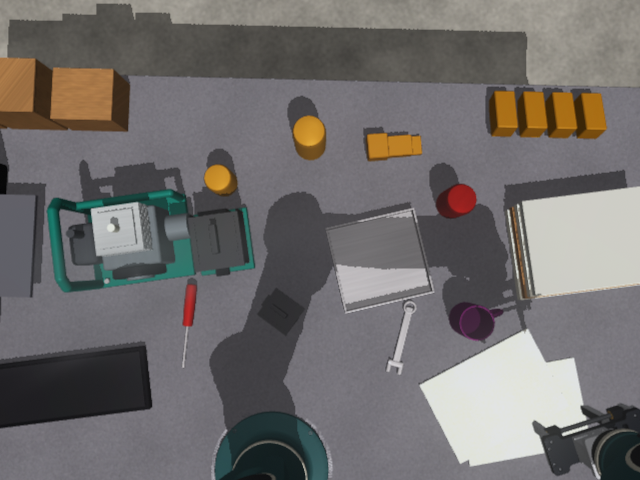

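The scene and top views show the following:
- The airbox with its cover is at top (218,240), with the fin roughly along image-vertical and the engine to its left.
- The tray is at top (381,260), and the wrench lies near it at (402,340).
- The small look-alike cover lies on the counter at top (283,311).

```bash
cat > h.py <<'E'
import numpy as np,cv2
def cloud(im):
    z=np.asarray(im["z_map"]);f=240/np.tan(np.radians(float(im["vfov"]))/2)
    v,u=np.mgrid[:480,:640];P=np.stack([(u-im["cx"])/f*z,(v-im["cy"])/f*z,z],-1)
    R=cv2.Rodrigues(np.asarray(im["rvec"]))[0]
    W=(P-im["tvec"])@R; W[z==0]=np.nan
    return W
def load(n):
    d=np.load("im.npz");return {k[1:]:d[k] for k in d.files if k[0]==n}
E
python3 - <<'E'
from h import *
for n,(us,vs),(tu,tv) in(("t",((185,256),(200,285)),((322,440),(200,318))),("s",((345,435),(275,350)),((250,365),(188,275)))):
    im=load(n);W=cloud(im)
    w=W[vs[0]:vs[1],us[0]:us[1]].reshape(-1,3);w=w[np.isfinite(w[:,0])]
    print(n,"heights",np.histogram(w[:,2],np.arange(0,.2,.01))[0])
    if n=="t": c0=None
    for lo,hi in((.098,.113),(.122,.142)):
        q=w[(w[:,2]>lo)&(w[:,2]<hi)]
        (c,s,a)=cv2.minAreaRect((q[:,:2]*1000).astype(np.float32));print(lo,len(q),c,s,a,np.median(q,0),"z")
    w=W[tv[0]:tv[1],tu[0]:tu[1]].reshape(-1,3)
    q=w[(w[:,2]>.018)&(w[:,2]<.04)];print("tray",len(q),cv2.minAreaRect((q[:,:2]*1000).astype(np.float32)))
W=cloud(load("t"))
for p in((283,311),(220,180),(309,135),(457,200),(190,303),(408,306),(218,240),(470,320)):print(p,W[p[1],p[0]].round(3))
E
```

```text
t heights [ 463  734   73   32   35   32   58  100  150   58 2560   88   90  117
    0    0    0    0    0]
0.098 2661 (542.7224731445312, 130.5346221923828) (131.9931640625, 112.9446029663086) 9.692620277404785 [0.54027532 0.12709909 0.10515602] z
0.122 203 (542.4415283203125, 130.20339965820312) (63.54743576049805, 14.666305541992188) 10.441258430480957 [0.54236339 0.12916719 0.13037804] z
tray 844 ((516.348876953125, -276.6384582519531), (214.77256774902344, 282.73724365234375), 14.792223930358887)
s heights [ 783  390   82  100  104  146  161  186  347  222 2388  121   71  148
    0    0    0    0    0]
0.098 2500 (544.076904296875, 130.8672332763672) (135.46762084960938, 113.7523193359375) 9.961665153503418 [0.54964092 0.13975072 0.10598924] z
0.122 213 (533.3532104492188, 185.97679138183594) (63.51264953613281, 127.22437286376953) 11.411406517028809 [0.54674474 0.13299856 0.13109288] z
tray 802 ((507.00494384765625, -246.42820739746094), (214.64134216308594, 222.71556091308594), 14.466890335083008)
(283, 311) [ 0.378 -0.019  0.007]
(220, 180) [0.68  0.128 0.089]
(309, 135) [ 0.777 -0.074  0.135]
(457, 200) [ 0.645 -0.409  0.109]
(190, 303) [0.393 0.202 0.026]
(408, 306) [ 0.396 -0.324 -0.009]
(218, 240) [0.541 0.124 0.107]
(470, 320) [ 0.367 -0.473  0.004]
```

>>> arm_command(
  increments="40 15 -10 0 0.075; 20 25 -20 0 0.07; 0 30 -25 0 0; 0 30 -30 0 0; 0 30 -30 0 0; 0 30 -30 0 0; 0 30 -30 0 0; 0 30 -30 0 0; 0 30 -30 0 0; 0 20 -35 0 0",
)

```text
clock: 1.1
eef_pos: [0.4138, -0.2743, 0.2193]
tcp_rot: [-3.141, -0.0, 0.179]
wrist_force: [1.0, -0.5, -0.2]
width: 0.0176
grasp_force: 0.0
```

>>> arm_command(
  increments="0 15 -40 0 0; 0 10 -40 0 0; 0 10 -40 0 0; 0 10 -40 0 0; 0 10 -40 0 0; 0 10 -40 0 0; 0 0 -40 0 0; 0 0 -40 0 0; 0 0 -20 0 0; 0 0 0 0 0",
)

```text
clock: 2.1
eef_pos: [0.4158, 0.0725, 0.2195]
tcp_rot: [-3.141, 0.0, 0.182]
wrist_force: [-0.3, -0.7, 0.6]
width: 0.0006
grasp_force: 0.0
```

>>> arm_command(
  increments="0 5 -17 0 0; 0 5 -17 0 0; 0 0 0 0 0",
)

```text
clock: 2.4
eef_pos: [0.4204, 0.1063, 0.2194]
tcp_rot: [-3.141, 0.0, 0.179]
wrist_force: [0.5, -1.2, -0.7]
width: 0.0002
grasp_force: 0.0
```

Run:
```python
from plant import r,cams
import cv2,numpy as np
print(r.observe()["eef_pos"],r.observe()["wrist_force"])
a=cams.get_image("wrist");cv2.imwrite("pics/w.png",a["pixels"][...,::-1]);print(a["T_tool_cam"].round(3),a["vfov"])
```

```text
[0.42035222 0.10632469 0.21937517] [ 0.49524788 -1.18168108 -0.66712502]
[[ 0.    -0.961 -0.275  0.079]
 [ 1.     0.     0.     0.   ]
 [-0.    -0.275  0.961 -0.166]
 [ 0.     0.     0.     1.   ]] 65.70646984690485
```

View pics/w.png

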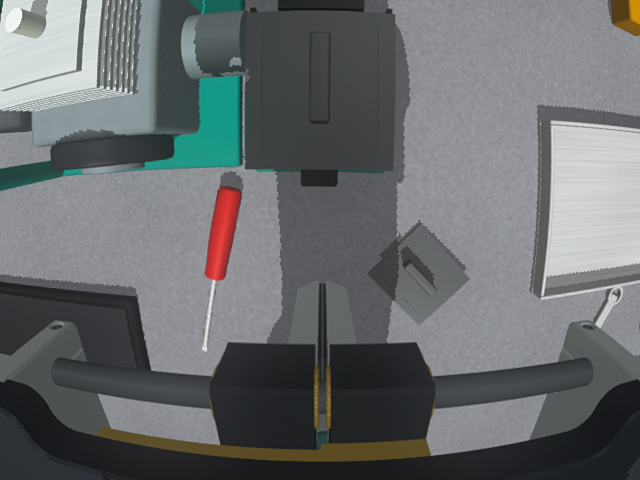

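The tab's block shows at (319,178), in line with the closed fingertips at column 322. I'll descend in front of it.

>>> arm_command(
  increments="0 0 0 25 0; 0 0 0 30 0; 0 0 0 30 0; 0 0 0 30 0; 0 0 -1 20 0; 0 4 -1 0 0; 0 4 0 0 0; 0 2 0 0 0; 0 0 0 0 0; 0 0 0 0 0",
  newtons=20,
)

```text
clock: 3.45
eef_pos: [0.4301, 0.109, 0.0851]
tcp_rot: [3.141, -0.001, 0.178]
wrist_force: [-0.0, -0.2, 0.6]
width: 0.0003
grasp_force: 0.0
```

>>> arm_command(
  increments="0 2 0 0 0; 0 2 0 0 0; 0 2 0 0 0; 0 2 0 0 0; 0 1 0 0 0; 0 1 0 0 0; 0 0 0 0 0",
)

```text
clock: 4.15
eef_pos: [0.4396, 0.1109, 0.0844]
tcp_rot: [-3.141, 0.0, 0.178]
wrist_force: [0.7, -0.7, 0.3]
width: 0.0004
grasp_force: 0.0
```

>>> arm_command(
  increments="0 1 0 0 0; 0 1 0 0 0; 0 1 0 0 0; 0 0 0 0 0",
)

```text
clock: 4.55
eef_pos: [0.4426, 0.1114, 0.0844]
tcp_rot: [-3.141, 0.0, 0.178]
wrist_force: [-0.3, -0.1, 0.3]
width: 0.0005
grasp_force: 0.0
```

>>> arm_command(
  increments="0 1 0 0 0; 0 1 0 0 0; 0 0 0 0 0",
)

```text
clock: 4.85
eef_pos: [0.4446, 0.1118, 0.0845]
tcp_rot: [-3.141, -0.0, 0.178]
wrist_force: [-0.2, -0.2, 0.7]
width: 0.0003
grasp_force: 0.0
```

>>> arm_command(
  increments="0 1 0 0 0; 0 1 0 0 0; 0 0 0 0 0",
)

```text
clock: 5.15
eef_pos: [0.4466, 0.1121, 0.0845]
tcp_rot: [-3.141, -0.0, 0.178]
wrist_force: [0.2, -0.3, 0.3]
width: 0.0006
grasp_force: 0.0
```

>>> arm_command(
  increments="0 1 0 0 0; 0 0.5 0 0 0; 0 0 0 0 0",
)

```text
clock: 5.45
eef_pos: [0.448, 0.1124, 0.0845]
tcp_rot: [-3.141, 0.0, 0.178]
wrist_force: [0.2, -0.4, -0.4]
width: 0.0004
grasp_force: 0.0
```

>>> arm_command(
  increments="0 1 0 0 0; 0 0.5 0 0 0; 0 0 0 0 0",
)

```text
clock: 5.75
eef_pos: [0.4495, 0.1126, 0.0845]
tcp_rot: [-3.141, 0.0, 0.178]
wrist_force: [-0.8, -0.1, -0.4]
width: 0.0005
grasp_force: 0.0
```

>>> arm_command(
  increments="0 1 0 0 0; 0 0.5 0 0 0; 0 0 0 0 0",
)

```text
clock: 6.05
eef_pos: [0.451, 0.1129, 0.0845]
tcp_rot: [-3.142, -0.0, 0.178]
wrist_force: [-0.3, -0.0, -0.9]
width: 0.0003
grasp_force: 0.0
```

>>> arm_command(
  increments="0 1 0 0 0; 0 0.5 0 0 0; 0 0 0 0 0",
)

```text
clock: 6.35
eef_pos: [0.4524, 0.1131, 0.0845]
tcp_rot: [-3.142, 0.0, 0.178]
wrist_force: [0.3, -0.2, -0.1]
width: 0.0003
grasp_force: 0.0
```

>>> arm_command(
  increments="0 1 0 0 0; 0 0.5 0 0 0; 0 0 0 0 0",
)

```text
clock: 6.65
eef_pos: [0.4538, 0.1134, 0.0844]
tcp_rot: [-3.142, 0.0, 0.178]
wrist_force: [0.1, -0.4, 0.1]
width: 0.0006
grasp_force: 0.1
```

>>> arm_command(
  increments="0 1 0 0 0; 0 0.5 0 0 0; 0 0 0 0 0",
)

```text
clock: 6.95
eef_pos: [0.4549, 0.1135, 0.0843]
tcp_rot: [3.141, 0.001, 0.178]
wrist_force: [-5.0, -1.4, 3.9]
width: 0.0006
grasp_force: 2.5
```

>>> arm_command(
  increments="0 1 0 0 0; 0 0.5 0 0 0; 0 0 0 0 0",
)

```text
clock: 7.25
eef_pos: [0.456, 0.1137, 0.0842]
tcp_rot: [3.141, 0.002, 0.178]
wrist_force: [-7.7, -1.7, 5.8]
width: 0.0001
grasp_force: 3.8
```

>>> arm_command(
  increments="0 0.4 0 -0.4 0; 0 0 0 0 0",
)

```text
clock: 7.45
eef_pos: [0.4561, 0.1137, 0.0845]
tcp_rot: [3.141, 0.002, 0.178]
wrist_force: [-7.4, -1.3, 2.5]
width: 0.0005
grasp_force: 3.7
```

>>> arm_command(
  increments="0 0.8 0 -0.4 0; 0 0 0 0 0",
)

```text
clock: 7.65
eef_pos: [0.4566, 0.1138, 0.0847]
tcp_rot: [3.141, 0.003, 0.178]
wrist_force: [-7.7, -1.0, -0.1]
width: 0.0005
grasp_force: 4.0
```

>>> arm_command(
  increments="0 0.6 0 -0.2 0; 0 0 0 0 0; 0 0 0 0 0",
)

```text
clock: 7.95
eef_pos: [0.457, 0.1138, 0.0848]
tcp_rot: [3.141, 0.003, 0.178]
wrist_force: [-7.9, -1.5, -2.1]
width: 0.0003
grasp_force: 4.1
```

```bash
cat > c.py <<'E'
from h import *
from plant import r,cams
for n in("scene","top"):
    im=cams.get_image(n);W=cloud(im).reshape(-1,3)
    d=np.array([.984,.177]);e=np.array([-.177,.984]);q=W[:,:2]-[.5424,.1302]
    x,y=q@d,q@e
    with np.errstate(invalid="ignore"):
      for lo in(-.058,-.04,0,.03,.045):
        m=(x>lo)&(x<lo+.012)&(abs(y)>.012)&(abs(y)<.05)&(W[:,2]>.085)&(W[:,2]<.15)
        print(n,lo,m.sum(),np.median(W[m,2]).round(4))
o=r.observe();print(o["clock"],o["eef_pos"],o["wrist_force"])
E
python3 c.py
```

```text
scene -0.058 149 0.1086
scene -0.04 153 0.1081
scene 0 166 0.1072
scene 0.03 185 0.1061
scene 0.045 182 0.1055
top -0.058 74 0.108
top -0.04 93 0.1078
top 0 149 0.1062
top 0.03 178 0.1051
top 0.045 178 0.1045
8.05 [0.45700766 0.11386417 0.08475957] [-7.25090982 -1.17270471 -2.38356049]
```

>>> arm_command(
  increments="0 0 0 0 0; 0 0 0 0 0; 0 0 0 0 0",
)

```text
clock: 8.35
eef_pos: [0.457, 0.1138, 0.0847]
tcp_rot: [3.141, 0.003, 0.178]
wrist_force: [-8.7, -1.6, -1.4]
width: 0.0001
grasp_force: 4.1
```

```bash
python3 c.py
```

```text
scene -0.058 163 0.1125
scene -0.04 169 0.1114
scene 0 174 0.1087
scene 0.03 181 0.1067
scene 0.045 184 0.1056
top -0.058 75 0.1117
top -0.04 92 0.111
top 0 146 0.1081
top 0.03 176 0.1058
top 0.045 173 0.1049
8.45 [0.45698525 0.11385201 0.08473701] [-8.04312959 -1.21128233 -1.77391668]
```

Freed and rising. I'll keep holding the tab.

>>> arm_command(
  increments="0 0 0 0 0; 0 0 0 0 0; 0 0 0 0 0; 0 0 0 0 0; 0 0 0 0 0; 0 0 0 0 0; 0 0 0 0 0; 0 0 0 0 0; 0 0 0 0 0; 0 0 0 0 0",
)

```text
clock: 9.45
eef_pos: [0.457, 0.1139, 0.0847]
tcp_rot: [3.141, 0.003, 0.178]
wrist_force: [-8.2, -1.4, -2.1]
width: 0.0007
grasp_force: 4.1
```

>>> arm_command(
  increments="0 0 0 0 0; 0 0 0 0 0; 0 0 0 0 0; 0 0 0 0 0; 0 0 0 0 0; 0 0 0 0 0; 0 0 0 0 0; 0 0 0 0 0; 0 0 0 0 0; 0 0 0 0 0",
)

```text
clock: 10.45
eef_pos: [0.457, 0.1139, 0.0847]
tcp_rot: [3.141, 0.003, 0.178]
wrist_force: [-8.0, -1.1, -2.0]
width: 0.0003
grasp_force: 4.1
```

```bash
python3 c.py
```

```text
scene -0.058 166 0.1211
scene -0.04 166 0.1188
scene 0 182 0.1129
scene 0.03 190 0.1088
scene 0.045 201 0.1064
top -0.058 78 0.1203
top -0.04 93 0.1177
top 0 145 0.1118
top 0.03 176 0.1078
top 0.045 174 0.1058
10.55 [0.45698759 0.11386835 0.08474132] [-8.41693028 -1.85245299 -1.11715141]
```

>>> arm_command(
  increments="0 0 0 0 0; 0 0 0 0 0; 0 0 0 0 0; 0 -10 0 0 0; 0 -12 0 0 0; 0 0 0 -25 0; 20 0 0 -35 0; 40 0 0 -35 0; 40 0 0 -15 0; 40 0 0 0 0",
)

```text
clock: 11.55
eef_pos: [0.4376, 0.1104, 0.1975]
tcp_rot: [3.141, -0.004, 0.178]
wrist_force: [-0.3, 0.6, -0.9]
width: 0.0291
grasp_force: 0.0
```

>>> arm_command(
  increments="40 15 0 0 0; 40 30 0 0 0; 40 30 0 0 0; 40 20 0 0 0; 40 0 0 0 0; 40 0 0 0 0",
)

```text
clock: 12.15
eef_pos: [0.5295, 0.1272, 0.1943]
tcp_rot: [-3.141, 0.002, 0.178]
wrist_force: [-0.7, 0.7, 0.2]
width: 0.0402
grasp_force: 0.0
```

```bash
python3 c.py
python3 - <<'E'
from h import *
from plant import r,cams
o=r.observe();print(o["eef_pos"],o["tcp_rot"])
a=cams.get_image("wrist");cv2.imwrite("pics/w2.png",a["pixels"][...,::-1])
im=load("t");W=cloud(im)
m=(W[...,2]>.02)&(W[...,2]<.045);m[:, :325]=0;m[:,438:]=0;m[:203]=0;m[316:]=0
n,l,st,_=cv2.connectedComponentsWithStats(m.astype(np.uint8))
k=1+st[1:,4].argmax();q=W[l==k];print(st[k],cv2.minAreaRect((q[:,:2]*1000).astype(np.float32)))
E
```

```text
scene -0.058 164 0.1211
scene -0.04 164 0.1185
scene 0 179 0.1129
scene 0.03 201 0.1085
scene 0.045 203 0.1062
top -0.058 95 0.1202
top -0.04 31 0.1179
top 0 13 0.1116
top 0.03 11 0.1078
top 0.045 104 0.1052
12.25 [0.52942589 0.12704283 0.19499088] [ 0.09670392 -0.25466788 -0.71416283]
[0.52942589 0.12704283 0.19499088] [3.14146334e+00 7.62659871e-04 1.78118930e-01]
[325 208 109 106 789] ((506.45477294921875, -247.39480590820312), (210.38934326171875, 220.6179656982422), 14.545475006103516)
```

View pics/w2.png

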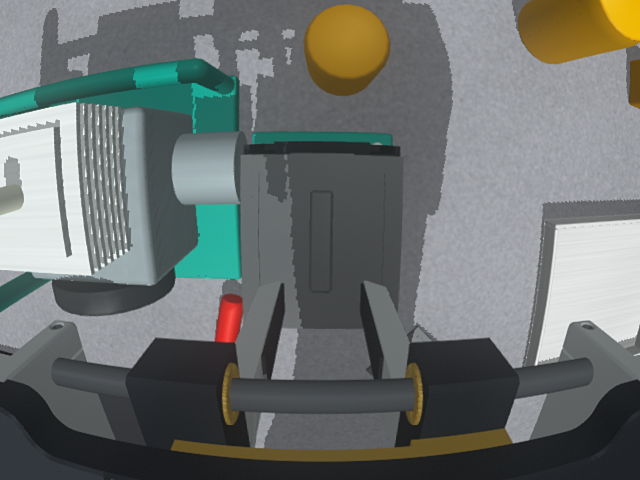

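The fin shows at (321,242), centred between the fingers, and the cover front is still up. Next I'll descend on the fin.

>>> arm_command(
  increments="40 8 -1 0 0; 40 7.5 0 0 0; 40 0 0 20 0; 40 0 0 20 0; 40 0 0 15 0; 40 0 0 8 0; 40 0 0 0 0; 40 0 0 0 0",
)

```text
clock: 13.1
eef_pos: [0.5458, 0.1311, 0.133]
tcp_rot: [-3.141, -0.0, 0.178]
wrist_force: [0.6, 0.3, 0.2]
width: 0.0401
grasp_force: 0.0
```

>>> arm_command(
  increments="40 -1 0 2 0; 25 0 0 0 0; 10 0 0 0 0; 5 0 0 0 0; 5 0 0 0 0; 5 0 0 0 0; 5 0 0 0 0; 5 0 0 0 0",
  newtons=30,
)

```text
clock: 13.9
eef_pos: [0.5446, 0.1308, 0.1306]
tcp_rot: [-3.142, -0.0, 0.178]
wrist_force: [0.3, -0.8, 2.0]
width: 0.0139
grasp_force: 30.0
```

Gripped (14 mm). I'll draw it forward, rising slightly.

>>> arm_command(
  increments="5 -2 0 0 0; 5 -2 0 0 0; 5 -2 0 -0.2 0; 5 -2 0 -0.2 0; 5 -2 0 -0.2 0; 5 0 0 0 0",
)

```text
clock: 14.5
eef_pos: [0.5347, 0.129, 0.1313]
tcp_rot: [-3.141, -0.0, 0.178]
wrist_force: [2.9, 1.2, 4.3]
width: 0.0135
grasp_force: 30.0
```

>>> arm_command(
  increments="5 -2 0 -0.3 0; 5 -2 0 -0.3 0; 5 -2 0 -0.3 0; 5 -2 0 -0.3 0; 5 -2 0 -0.3 0; 5 0 0 0 0",
)

```text
clock: 15.1
eef_pos: [0.5244, 0.1271, 0.1325]
tcp_rot: [3.142, 0.001, 0.178]
wrist_force: [1.2, 0.8, 2.8]
width: 0.0138
grasp_force: 30.0
```

>>> arm_command(
  increments="5 -0.5 0 -2 0; 5 -0.5 0 -3 0; 5 0 0 -5 0; 5 0 0 -10 0; 5 0 0 -15 0; 5 0 0 -20 0; 5 0 0 -20 0; 5 0 0 -15 0; 5 0 0 -5 0; 5 0 0 0 0",
)

```text
clock: 16.1
eef_pos: [0.5241, 0.1271, 0.2286]
tcp_rot: [3.141, -0.001, 0.178]
wrist_force: [-0.1, 0.2, -1.9]
width: 0.0135
grasp_force: 30.0
```

Run:
```python
from h import *
from plant import r,cams
o=r.observe();print(o["eef_pos"],o["tcp_rot"],o["wrist_force"])
im=cams.get_image("scene");cv2.imwrite("pics/s2.png",cv2.resize(im["pixels"][180:420,240:560,::-1],None,fx=2,fy=2))
```

```text
[0.52413737 0.12705007 0.22856941] [ 3.14149063e+00 -1.49142640e-03  1.77692484e-01] [-0.10810177  0.16387643 -1.85767795]
```

View pics/s2.png

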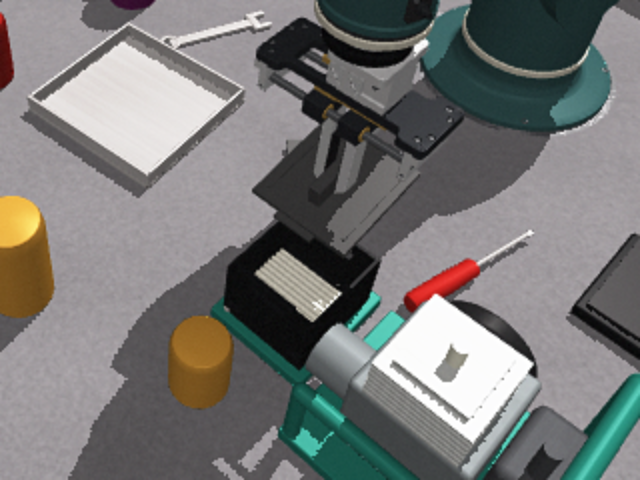

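The cover is held in the fingers at about (330,200) in the crop. The box below is open, with the filter visible. Now I'll carry it over the tray.

>>> arm_command(
  increments="5 -4 15 0 0; 5 -7 30 0 0; 5 -10 40 0 0; 5 -10 45 0 0; 5 -10 45 0 0; 5 -10 45 0 0; 5 -10 45 0 0; 5 -10 45 0 0; 5 -8 35 0 0; 5 -4 20 0 0",
)

```text
clock: 17.15
eef_pos: [0.5054, -0.2502, 0.2264]
tcp_rot: [-3.141, 0.002, 0.175]
wrist_force: [0.3, 0.2, -2.4]
width: 0.0138
grasp_force: 30.0
```

>>> arm_command(
  increments="5 0 0 0 -0.04; 5 0 0 0 -0.036; 5 0 0 0 0; 5 0 0 0 0",
)

```text
clock: 17.55
eef_pos: [0.5065, -0.2468, 0.227]
tcp_rot: [-3.141, 0.001, 0.253]
wrist_force: [0.2, 0.6, -1.7]
width: 0.0141
grasp_force: 30.0
```

Run:
```python
from h import *
from plant import r,cams
o=r.observe();print(o["eef_pos"],o["tcp_rot"],o["wrist_force"])
im=cams.get_image("scene");cv2.imwrite("pics/s3.png",cv2.resize(im["pixels"][60:300,180:500,::-1],None,fx=2,fy=2))
W=cloud(im);p=o["eef_pos"];yaw=o["tcp_rot"][2];d=np.array([np.cos(yaw),np.sin(yaw)]);e=np.array([-d[1],d[0]])
q=W[...,:2]-p[:2];x,y=q@d,q@e
for lo in np.arange(-.08,.08,.016):
    m=(x>lo)&(x<lo+.016)&(abs(y)<.054)&(abs(y)>.03)&(W[...,2]>p[2]-.06)&(W[...,2]<p[2]+.01)
    print(lo.round(3),m.sum(),np.round(np.percentile(W[m,2],[10,50,90])-p[2],4) if m.sum() else "")
```

```text
[ 0.50648375 -0.24675521  0.22695132] [-3.14082986e+00  7.29793559e-04  2.52848713e-01] [ 0.20427554  0.55881348 -1.69533665]
-0.08 3 [-0.01   -0.0089 -0.0077]
-0.064 43 [-0.0109 -0.0091 -0.0072]
-0.048 44 [-0.0135 -0.0113 -0.0097]
-0.032 50 [-0.016  -0.0137 -0.0117]
-0.016 76 [-0.018  -0.0156 -0.0135]
0.0 88 [-0.0203 -0.0176 -0.0161]
0.016 92 [-0.0223 -0.0205 -0.0184]
0.032 94 [-0.0248 -0.0228 -0.021 ]
0.048 65 [-0.0298 -0.0252 -0.0235]
0.064 0
```

View pics/s3.png

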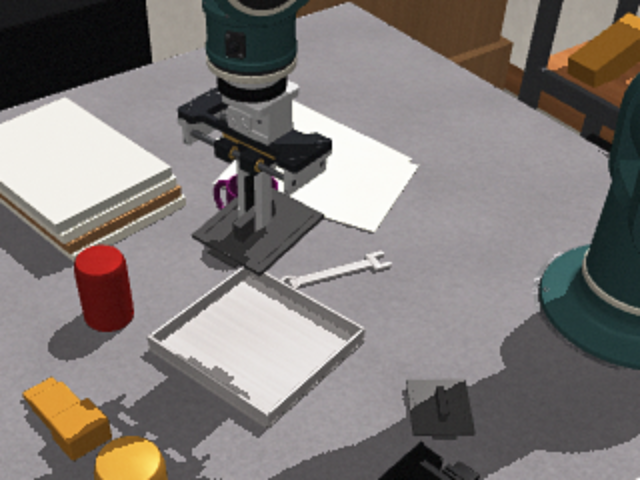

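The cover is over the tray, tilted 0.145 rad with the rear low; the tray rim lies around (255,345) in the crop. I'll lower it.

>>> arm_command(
  increments="5 0 0 15 0; 5 0 0 25 0; 5 0 0 30 0; 5 0 0 30 0; 5 0 0 30 0; 5 0 0 25 0; 5 0 0 15 0; 5 0 0 8 0; 5 0 0 2 0; 5 0 0 0 0",
)

```text
clock: 18.6
eef_pos: [0.5071, -0.2471, 0.0481]
tcp_rot: [3.141, -0.001, 0.254]
wrist_force: [-0.7, 0.3, -2.2]
width: 0.0137
grasp_force: 30.0
```

>>> arm_command(
  increments="5 0 0 2 0; 5 0 0 1 0; 5 0 0 1 0; 5 0 0 1 0; 5 0 0 0 0",
)

```text
clock: 19.1
eef_pos: [0.5067, -0.2469, 0.0425]
tcp_rot: [-3.141, 0.0, 0.254]
wrist_force: [0.1, 0.1, -2.2]
width: 0.0137
grasp_force: 30.0
```

>>> arm_command(
  increments="5 0 0 1 0; 5 0 0 1 0; 5 0 0 1 0; 5 0 0 0 0",
)

```text
clock: 19.5
eef_pos: [0.5066, -0.2469, 0.0394]
tcp_rot: [-3.141, 0.0, 0.254]
wrist_force: [0.1, 0.6, -1.5]
width: 0.0133
grasp_force: 30.0
```

>>> arm_command(
  increments="5 0 0 1 0; 5 0 0 0.5 0; 5 0 0 0 0",
)

```text
clock: 19.8
eef_pos: [0.5066, -0.247, 0.0379]
tcp_rot: [-3.141, 0.0, 0.254]
wrist_force: [0.6, 0.5, -3.4]
width: 0.0136
grasp_force: 30.0
```

>>> arm_command(
  increments="5 0 0 1 0; 5 0 0 0 0",
)

```text
clock: 20.0
eef_pos: [0.5067, -0.2469, 0.0369]
tcp_rot: [-3.141, 0.0, 0.254]
wrist_force: [-0.3, 0.4, -2.0]
width: 0.0139
grasp_force: 30.0
```

>>> arm_command(
  increments="5 0 0 1 0; 5 0 0 0 0",
)

```text
clock: 20.2
eef_pos: [0.5067, -0.2471, 0.0361]
tcp_rot: [3.141, 0.0, 0.254]
wrist_force: [-1.9, -0.7, 3.8]
width: 0.0136
grasp_force: 30.0
```

Rear edge is on the tray floor. I'll ease the grip and let the front settle.

>>> arm_command(
  increments="5 0 0 0 0; 5 0 0 0.7 0; 5 0 0 0.7 0; 5 0 0 0.7 0; 5 0 0 0.5 0; 5 0 0 0 0",
  newtons=6,
)

```text
clock: 20.8
eef_pos: [0.5068, -0.2469, 0.0337]
tcp_rot: [3.142, -0.0, 0.254]
wrist_force: [-2.2, 0.9, 4.4]
width: 0.014
grasp_force: 6.0
```

>>> arm_command(
  increments="5 0 0 0.5 0; 5 0 0 0.5 0; 5 0 0 0 0",
  newtons=4,
)

```text
clock: 21.1
eef_pos: [0.5071, -0.2468, 0.0328]
tcp_rot: [3.141, -0.001, 0.254]
wrist_force: [-0.7, 1.6, 4.6]
width: 0.0141
grasp_force: 4.0
```

```bash
cat > e.py <<'E'
from h import *
from plant import r,cams
o=r.observe();print(o["clock"],o["eef_pos"],o["wrist_force"])
im=cams.get_image("scene");W=cloud(im);d=np.array([np.cos(.254),np.sin(.254)]);e=np.array([-d[1],d[0]])
q=W[...,:2]-[.5067,-.247];x,y=q@d,q@e
for lo in np.arange(-.064,.064,.016):
    m=(x>lo)&(x<lo+.016)&(abs(y)<.054)&(abs(y)>.03)&(W[...,2]<.04)
    print(lo.round(3),m.sum(),np.median(W[m,2]).round(4))
cv2.imwrite("pics/s4.png",cv2.resize(im["pixels"][60:300,180:500,::-1],None,fx=2,fy=2))
E
python3 e.py
```

```text
21.1 [ 0.50708887 -0.24682158  0.03275977] [-0.73249681  1.64582191  4.62862357]
-0.064 45 0.0213
-0.048 47 0.0205
-0.032 45 0.0189
-0.016 74 0.0176
0.0 75 0.0158
0.016 74 0.0142
0.032 83 0.0131
0.048 97 0.0092
```

The front skirt is down too (plate front about 22 mm). Releasing.

>>> arm_command(
  increments="20 0 0 0 0; 35 0 0 0 0; 40 0 0 0 0; 40 0 0 -10 0; 40 0 0 -25 0; 40 0 0 -40 0; 40 0 0 -40 0; 40 0 0 -25 0; 40 0 0 0 0; 40 0 0 0 0",
)

```text
clock: 22.15
eef_pos: [0.5067, -0.247, 0.173]
tcp_rot: [3.141, -0.001, 0.254]
wrist_force: [-0.4, 0.5, 0.5]
width: 0.0397
grasp_force: 0.0
```

```bash
python3 e.py
```

```text
22.15 [ 0.50669163 -0.24700044  0.17302885] [-0.44457686  0.45225256  0.52086102]
-0.064 78 0.0217
-0.048 73 0.0198
-0.032 83 0.0188
-0.016 74 0.0178
0.0 77 0.0163
0.016 72 0.0142
0.032 79 0.0129
0.048 101 0.0087
```

View pics/s4.png

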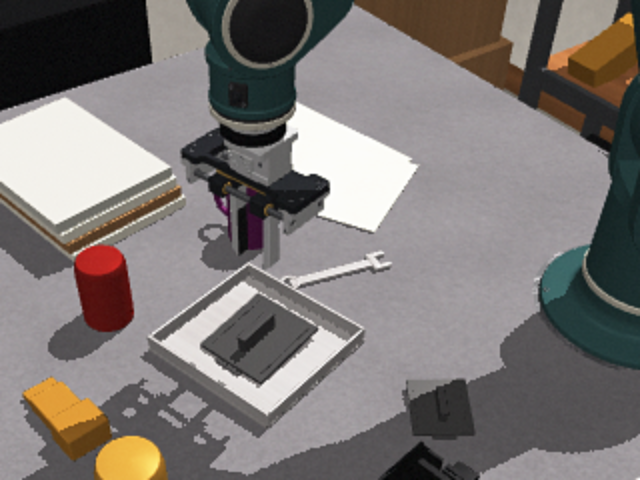

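The cover lies fin up inside the tray, around (260,338) in the crop. The gripper is clear and the bystanders in view haven't moved.

```bash
python3 -c "
from plant import job
print(job.hand_in())"
```

```text
the job is handed in; nothing more can be done
None
```

The cover was unlatched (about 10 N peak reading on the tab), lifted off and laid fin up in the steel tray, and the job was handed in at about 22 s; no verdict came back.

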